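# Push the thread tray up the tilted stand and behind its lip

## Task

Slide the full wooden tray across the bench and push it squarely up the ramp of the tilted tray stand until its near edge drops behind the lip and it lies flat on the bed. Then give the tray a light tug back downhill against the lip, to prove that it is caught, and let go. Do not lift the tray, do not ram it into the back rail, press and tug gently, and leave the mallet, the jar and the thread cone where they are.

Things in the scene. Friction and masses are not known exactly. Their poses are not given: they have to be found in the camera images.
- tray: open pine tray, 160 mm long (its x), 130 wide (y), 60 high, walls 9 thick, floor 8 thick, 0.75 to 0.97 kg; origin: middle of its underside. +x is the end with eight thread spools (fixed in it, from x = +8 mm on), which leads uphill; the near half is empty. It starts flat on the bench below the ramp's foot, off centre up to 35 mm, askew up to 0.3 rad
- tray_rim (a point): middle of the top of the tray's near wall (tray x = -75.5 mm, z = 60 mm). This 9 mm wall can be pinched, straddled, pushed from outside or pulled from inside; 79 mm are free between its inside face and the spools. Pull low, within 40 mm of the underside: a pull at the rim can tip the tray over the lip
- tray_edge (a point): middle of the bottom outside edge of the tray's near wall (tray x = -80 mm, z = 0): the edge that must drop behind the lip. A finger rubbing on the wall can hold it up; easing off, or a light downward load, lets it drop
- rack: the tilted tray stand, fixed. Origin: middle of its ramp's foot, on the bench; x level, uphill; z up. A 110 mm plywood ramp rises at 0.244 rad to the lip. Side rails 136 mm apart inside (3 mm play each side of the tray), 20 mm higher than the ramp, flank the bed and the ramp's upper 70 mm; below that they splay out by 0.4 rad as a lead-in
- deck: the stand's bed. Origin: on its surface, mid width, where the lip's square uphill face stands at the middle of its setting; x up the slope (0.244 rad), y across, z square to the bed. The ramp's surface is at z = +12 mm, its foot at x = -110 mm. The tray is home when it lies flat on the bed with its near bottom edge at z = 0. Friction usually keeps the tray where it is left on the slope
- lip_mount: slotted mount that carries the lip, a hardwood strip across the top of the ramp, level with it and 12 mm above the bed; origin and axes as deck. The lip is clamped by wing nuts up to 12 mm below or above its middle setting (face at deck x = -12 to +12 mm), not measured: feel for it. Rigid. A light tug is 4 to 24 N at the lip for 0.15 s or more; over 24 N on it at any time is too rough
- rail: rigid back rail across the upper end of the bed, 32 mm high, 12 mm thick; origin: middle of the foot of its downhill face, at deck x = 176 mm, so that the 160 mm tray has 4 to 28 mm of play between lip and rail, as the lip is set. More than 24 N of the tray on it is ramming
- mallet: wooden mallet lying on the bench, head 75 mm wide and 54 mm thick, about 230 mm long; origin on the bench under its middle; not to be moved
- jar: amber screw-top jar, 60 mm across, 85 mm high, origin at the middle of its underside; not to be moved
- cone: cone of thread, 60 mm across its foot, 95 mm high, origin at the middle of its underside; not to be moved
Not all that is in view belongs to the job. Leave any pink look-alike of the tray alone.

How it is judged:
By the outcome, as a careful person would: the job done as asked, in the order asked, and still so for the second after the job is handed in, with the robot touching nothing.
It also fails if it takes over 64 s, if anything falls off the work surface, if the arm or the gripper's body presses on something with over 40 N, if the wrist force passes 120 N, or if a joint passes its speed limit or range.

## Robot

A 6-joint arm with a two-finger parallel gripper is mounted at the origin on the work surface. World frame = base frame: x ahead of the robot, y to its left, z up, the work surface at z = 0. Lengths are in m, angles in degrees, forces in N, time in s.
With the tool pointing down it reaches from about 0.3 to 0.75 m from the base axis. Payload 8.5 kg.
Tool frame: the origin (TCP) lies at the very end of the fingers, on their centre line; the grasp point (between the pads) lies 19 mm behind it; z points along the fingers, y is the line along which they close (so a half turn about z gives the same grasp; the last joint's range is limited). The gripper opens to 85 mm and grips with 20 to 120 N. Pads are 22 mm wide; open, the fingers measure 114 mm over their backs; the gripper's body (76 mm by 85 mm) begins 54 mm behind the grasp point. The pads swing forward as they close: fully open they stand 13 mm farther back than shut.
Start: joints at [56.706, 21.807, 74.336, -0, 83.858, -12.336], TCP at [0.197, 0.514, 0.231] pointing down, gripper open.
Joint ranges: [-178.18, 178.18], [-50.72, 133.34], [12.68, 142.11], [-81.47, 261.47], [9.98, 163.14], [-165.26, 165.26]. Speed limits (degrees/s): [136.94, 136.94, 180, 180, 180, 180].

## Interface

Orientations are given as a 3x3 rotation matrix whose columns are the frame's x, y, z axes.
In Python, from rig import env gives the robot as it stands.
- The arm moves only by the tool move_arm, never from a script. Its argument "plan" is a list of rows, each a list of 7 numbers: the turn, a rotation vector about the tool's x, y, z in degrees, then the shift along the tool's x, y, z in cm, then the gripper command: -1 is shut, 1 is fully open, values between are in proportion. In form: [[ax, ay, az, tx, ty, tz, jaw], ...]. A call has 1 to 5 rows; each row is the pose to reach, as a shift and turn from the pose commanded when the call began, along the tool's axes at that moment; what a row does not reach only later rows make up. A row lasts 1/10 s, in which the tool goes at most 50 mm and 8.59 degrees, less where a joint would pass 70% of its speed; a pose out of reach is approached as far as the arm can. A call with a gripper value outside its range is refused whole. The fingers move at their own pace and stop on an object; "squeeze" is the grip in N (left out, the last holds). Time passes only in rows, so rows that repeat a pose let the fingers close. It gives the time, the measured TCP pose, the force, the opening and the grip force at its end, in the units of the state.
- env.observe(): the state, without advancing time (a new reading comes with each control period).
- env.get_image(name): name is "scene" or "side" or "wrist"; returns a dict with "color" (420x560x3 uint8, red, green, blue), "fov_y" (degrees; the focal length in pixels is half the picture's height over the tangent of half this angle, whatever the lens; pixels are square), "cx", "cy" (the principal point, pixels), "distortion" ([k1, k2, p1, p2, k3] as OpenCV has them; the pictures are not rectified), "R" (3x3) and "t" (3): a world point X has camera coordinates R X + t. Camera axes: x right, y down, z forward; pixel columns grow to the right and rows downward; lengths in m; the calibration is good to about 2 mm. A picture is of the moment at which its call begins. There is no depth.
- env.close_job(): hands the job in; it is judged then, once.
Trained networks look in a picture, given as the dict that the camera call returned (one of the last four; its "shot" number tells which), for a name from the list of things; names that differ only in an ending like _2 or _b are one class to them, and where a whole thing is asked for, a point or a joint stands for the part that bears it (a point fixed in the world has none). Each returns a list of dicts, best first, with "conf" (0 to 1); they miss things now and then, are a little off and sometimes report something else, mostly with a low value. They report only what shows in the picture. A call takes as long as a camera call. They do not tell look-alikes from the thing itself.
- env.outline_of(target, picture): "mask" (420x560 bool, what is visible of it) and "bbox" ([centre column, centre row, width, height] in pixels, round what is visible of it).
- env.tip_of(target, picture): "pixel" ([column, row] in pixels: a listed point, or the origin of a listed thing).
The state is a dict: "time_s": time; "q": joint angles; "qvel": joint speeds; "joint_efforts": joint torques, N m; "position": TCP position; "tool_rot": TCP orientation; "ft_force": force on the tool from outside, world axes, zero at the start; "wrist_torque": the same for the moment, N m; "grip_width": finger opening in m; "gripper_force": force on a finger pad.
Only numpy, scipy, OpenCV 4.12 (cv2) and the standard library are available. Lean on these libraries where they do the work, as an engineer would, in place of code of your own. Each camera call takes 0.05 s, during which the arm holds its last target. There are 200 camera calls.

## Working session

There is one attempt and no reset: what is moved stays moved. The work goes in short steps, Python scripts to look and compute and a tool call to move; the robot and the scene stay as the last step left them, time stands still between calls to the robot, and variables do not carry over. Pictures are saved under pics/ and viewed, at most 10 in all, crops included, and the job is handed in when it is done.

Besides the shell and the picture viewer there is one more tool, called after "Request:" by a JSON object that holds its "op" and its "data", one argument or row to a line. move_arm: Moves the arm, as the interface text tells. Its arguments: {"type":"object","properties":{"plan":{"type":"array"},"squeeze":{"type":"number"}},"required":["plan"]}

```bash
mkdir -p pics; ls; cat > h.py <<'E'
import numpy as np, cv2
from rig import env
def K(p):
    f=210/np.tan(np.radians(p["fov_y"])/2); return np.array([[f,0,p["cx"]],[0,f,p["cy"]],[0,0,1.]])
def proj(p,X):
    R=np.array(p["R"]);t=np.array(p["t"],float)
    return cv2.projectPoints(np.atleast_2d(np.array(X,float)),cv2.Rodrigues(R)[0],t,K(p),np.array(p["distortion"],float))[0][:,0]
def ray(p,px):
    u=cv2.undistortPoints(np.array([[px]],float),K(p),np.array(p["distortion"],float))[0,0]
    R=np.array(p["R"]);t=np.array(p["t"]); return -R.T@t, R.T@np.array([u[0],u[1],1.])
def onz(p,px,z):
    c,d=ray(p,px); return c+d*(z-c[2])/d[2]
def tri(l):
    A=0;b=0
    for p,px in l:
        c,d=ray(p,px);d=d/np.linalg.norm(d);M=np.eye(3)-np.outer(d,d);A=A+M;b=b+M@c
    return np.linalg.solve(A,b)
E
python3 - <<'E'
from h import *
s=env.observe();print({k:np.round(v,3).tolist() for k,v in s.items()})
ps={n:env.get_image(n) for n in("scene","side","wrist")}
im=[cv2.cvtColor(ps[n]["color"],cv2.COLOR_RGB2BGR) for n in("scene","side")]
for n,i in zip(("scene","side"),im): cv2.imwrite(f"pics/{n}0.png",cv2.resize(i,(800,600)))
for n in ps:
  for t in("tray","tray_rim","tray_edge","rack","deck","rail","mallet","jar","cone"):
    print(n,t,[(np.round(d["pixel"],1).tolist(),round(d["conf"],2), np.round(onz(ps[n],d["pixel"],.06 if t=="tray_rim" else 0),3)[:2].tolist()) for d in env.tip_of(t,ps[n])[:3]])
E
```

```text
pics
{'time_s': 0.0, 'q': [56.706, 21.842, 74.386, -0.001, 83.857, -12.337], 'qvel': [0.079, -0.026, 0.015, -0.058, 0.077, -0.005], 'joint_efforts': [0.0, -44.846, -23.128, -0.0, 0.005, 0.0], 'position': [0.197, 0.513, 0.231], 'tool_rot': [[-0.934, 0.358, -0.001], [0.358, 0.934, -0.001], [0.0, -0.001, -1.0]], 'ft_force': [-0.029, 0.154, 0.228], 'wrist_torque': [0.005, 0.024, -0.037], 'gripper_force': 0.0, 'grip_width': 0.085}
scene tray [([188.3, 226.8], 0.6, [0.518, -0.159]), ([401.6, 260.9], 0.58, [0.783, 0.298])]
scene tray_rim [([441.3, 245.8], 0.82, [0.821, 0.362]), ([148.7, 216.8], 0.75, [0.537, -0.247])]
scene tray_edge [([156.1, 233.6], 0.78, [0.526, -0.239]), ([433.4, 266.8], 0.72, [0.821, 0.357])]
scene rack [([236.4, 214.3], 0.61, [0.496, -0.03])]
scene deck [([271.8, 200.6], 0.64, [0.456, 0.078]), ([150.6, 217.1], 0.4, [0.448, -0.251])]
scene rail [([326.3, 174.6], 0.51, [0.357, 0.281])]
scene mallet [([249.1, 265.3], 0.85, [0.703, -0.041])]
scene jar [([347.1, 223.0], 0.92, [0.612, 0.238])]
scene cone [([343.2, 181.8], 0.59, [0.412, 0.314])]
side tray [([373.9, 171.4], 0
[... 157 characters left out ...]
]
side tray_edge [([375.6, 149.2], 0.78, [0.528, -0.245]), ([106.6, 299.5], 0.72, [0.825, 0.364])]
side rack [([357.8, 210.3], 0.95, [0.496, -0.037]), ([374.2, 145.8], 0.61, [0.535, -0.256]), ([380.2, 131.6], 0.52, [0.54, -0.315])]
side deck []
side rail [([332.7, 305.6], 0.83, [0.455, 0.202])]
side mallet [([274.0, 175.4], 0.79, [0.704, -0.06])]
side jar [([246.6, 282.7], 0.91, [0.616, 0.225])]
side cone [([336.2, 375.3], 0.7, [0.401, 0.319])]
wrist tray []
wrist tray_rim []
wrist tray_edge []
wrist rack []
wrist deck [([100.8, 418.5], 0.77, [0.495, 0.053])]
wrist rail []
wrist mallet []
wrist jar []
wrist cone [([212.7, 341.6], 0.82, [0.406, 0.322]), ([100.5, 416.6], 0.35, [0.491, 0.055])]
```

View pics/scene0.png

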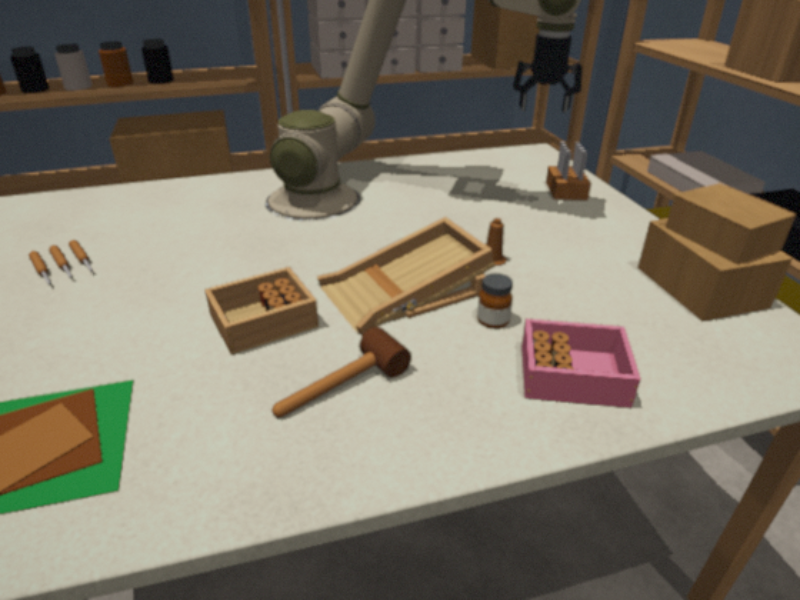

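View pics/side0.png

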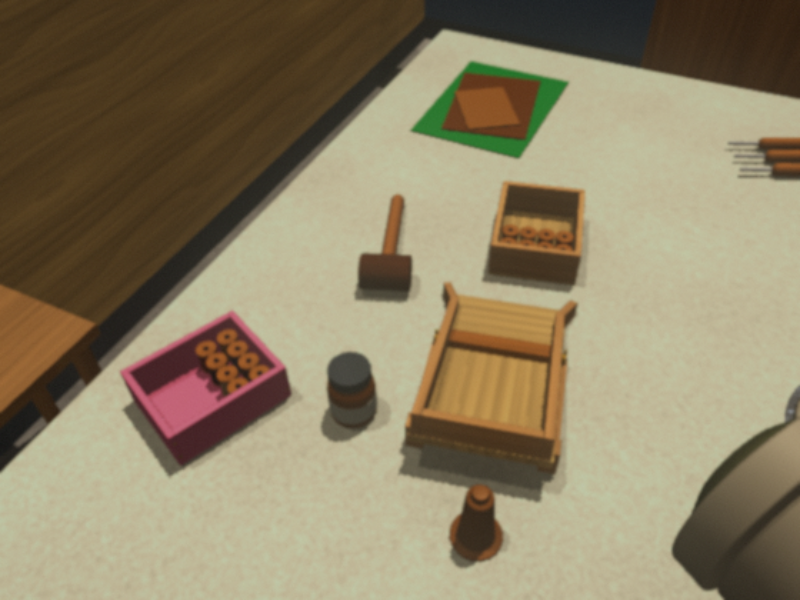

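The scene shows the pine tray at scene px (188,227) / side (374,171). The pink look-alike is at scene (402,261) / side (148,277), and the stand (also tray-like) at about scene (285,190) / side (350,260). I choose the pine one with the spools toward the ramp. Next I fit the poses and check them in a close crop.

```bash
cat >> h.py <<'E'
from scipy.optimize import minimize
def Rz(a): return np.array([[np.cos(a),-np.sin(a),0],[np.sin(a),np.cos(a),0],[0,0,1.]])
BOX=np.array([[x,y,z] for x in(-.08,.08) for y in(-.065,.065) for z in(0,.06)])
def fit_tray(views,x0):
    ms=[(p,m.astype(bool)) for p,m in views]
    def cost(v):
        X=BOX@Rz(v[2]).T+[v[0],v[1],0];c=0
        for p,m in ms:
            h=cv2.convexHull((proj(p,X)*16).astype(np.int32)); b=np.zeros(m.shape,np.uint8)
            cv2.fillConvexPoly(b,h,1,shift=4); b=b>0
            c+=1-(b&m).sum()/(b|m).sum()
        return c
    r=minimize(cost,x0,method="Nelder-Mead",options=dict(initial_simplex=np.array(x0)+np.array([[0,0,0],[.015,0,0],[0,.015,0],[0,0,.15]])))
    return r.x,r.fun
g=.244;c_,s_=np.cos(g),np.sin(g)
def d2r(P): # deck -> rack
    P=np.atleast_2d(P); return np.c_[P[:,0]*c_-P[:,2]*s_+.1096,P[:,1],P[:,0]*s_+P[:,2]*c_+.0149]
def r2w(P,v): return np.atleast_2d(P)@Rz(v[2]).T+[v[0],v[1],0]
E
python3 - <<'E'
from h import *
ps={n:env.get_image(n) for n in("scene","side")}
V=[]
for n,p in ps.items():
    o=env.outline_of("tray",p); ref=(188,227) if n=="scene" else (374,165)
    o=min(o,key=lambda d:np.hypot(*(np.array(d["bbox"][:2])-ref))); print(n,o["bbox"],o["conf"]); V.append((p,o["mask"]))
tv,f=fit_tray(V,[.515,-.165,1.5]);print("tray",np.round(tv,4),f)
for i in(0,1): print(fit_tray(V[i:i+1],tv))
rail=tri([(ps["scene"],env.tip_of("rail",ps["scene"])[0]["pixel"]),(ps["side"],env.tip_of("rail",ps["side"])[0]["pixel"])])
rk=tri([(ps[n],env.tip_of("rack",ps[n])[0]["pixel"]) for n in ps]);print("rail",rail,"rack",rk)
print("len",np.hypot(*(rail-rk)[:2]),"yaw",np.arctan2(*(rail-rk)[[1,0]]))
rv=[rk[0],rk[1],np.arctan2(*(rail-rk)[[1,0]])]
pts=[[.176,y,z] for y in(-.068,.068) for z in(0,.032)]+[[-.110,y,.012] for y in(-.068,.068)]+[[-.04,y,z] for y in(-.068,.068) for z in(.012,.032)]+[[0,y,.012] for y in(-.068,.068)]
W=r2w(d2r(pts),rv);outs=[]
for n,(x,y,w,h) in dict(scene=(140,145,220,105),side=(270,120,150,215)).items():
    p=ps[n];s=3.6 if n=="scene" else 2.7
    im=cv2.cvtColor(p["color"],cv2.COLOR_RGB2BGR)[y:y+h,x:x+w];im=cv2.resize(im,None,fx=s,fy=s,interpolation=cv2.INTER_CUBIC)
    for q,col in((proj(p,W),(0,0,255)),(proj(p,BOX@Rz(tv[2]).T+[tv[0],tv[1],0]),(255,0,0))):
        for a in q: cv2.circle(im,tuple(int(t) for t in (a-[x,y]+.5)*s),3,col,1)
    cv2.imwrite(f"pics/crop_{n}.png",im)
E
```

```text
scene [185.2, 217.4, 80.0, 58.1] 0.91
side [375.2, 163.1, 69.5, 75.3] 0.89
tray [ 0.5048 -0.1672  1.8169] 0.07249464861574961
(array([ 0.50484531, -0.16716221,  1.81693632]), np.float64(0.0381479324403029))
(array([ 0.50610097, -0.17052972,  1.8246349 ]), np.float64(0.029864675688287434))
rail [0.43240086 0.24372668 0.0553704 ] rack [ 0.49873816 -0.02722057  0.00115938]
len 0.27894990710755074 yaw 1.8109076712410126
```

View pics/crop_scene.png

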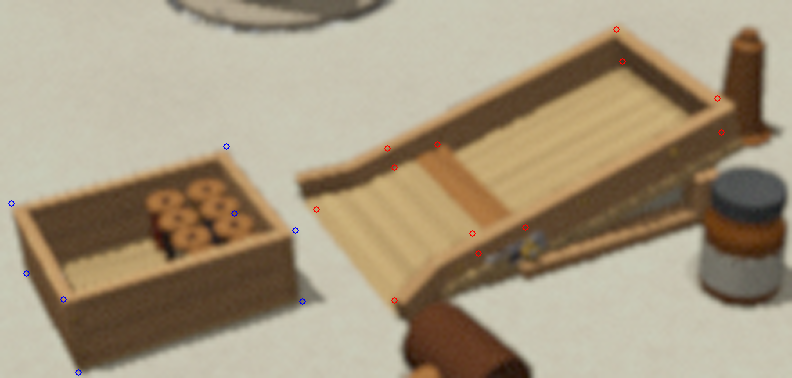

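View pics/crop_side.png

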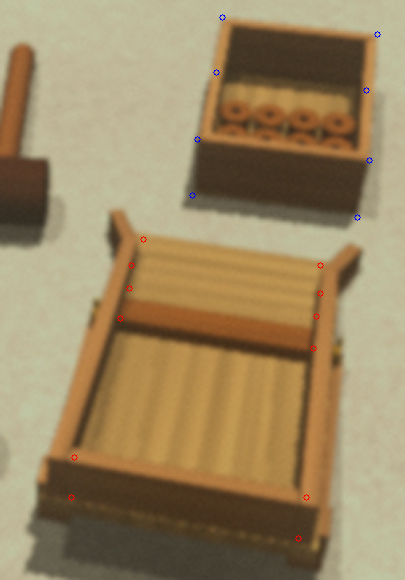

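The crops confirm the choice: an unpainted pine tray at scene crop (150,265), spools facing the ramp. The blue fit sits on its corners. The stand's foot corners are at scene crop (312,206)/(394,305) and side crop (137,237)/(325,262). The lip shows near its middle setting. Now I refine the stand pose and work out the first move.

```bash
cat >> h.py <<'E'
from scipy.spatial.transform import Rotation as Ro
def row(pos,R,jaw=1):
    s=env.observe();R0=np.array(s["tool_rot"]);p0=np.array(s["position"])
    a=Ro.from_matrix(R0.T@R).as_rotvec(degrees=True);t=R0.T@(np.array(pos)-p0)*100
    print("row",np.round(np.r_[a,t,jaw],2).tolist())
def toolR(zax,yax):
    z=np.array(zax,float);z/=np.linalg.norm(z);y=np.array(yax,float);y-=z*(y@z);y/=np.linalg.norm(y)
    return np.c_[np.cross(y,z),y,z]
E
python3 - <<'E'
from h import *
from scipy.optimize import least_squares
ps={n:env.get_image(n) for n in("scene","side")}
S=lambda a:np.array(a)/3.6+[140,145]-.5
D=lambda a:np.array(a)/2.7+[270,120]-.5
# deck y + is left when facing uphill ( -x world side = scene far side, side-view right)
ob=[("scene",[.176,.068,.032],S([615,38])),("scene",[.176,-.068,.032],S([712,106])),("scene",[-.11,.068,.012],S([312,206])),("scene",[-.11,-.068,.012],S([394,305])),
("side",[.176,-.068,.032],D([78,458])),("side",[.176,.068,.032],D([308,496])),("side",[-.11,-.068,.012],D([137,237])),("side",[-.11,.068,.012],D([325,262]))]
f=lambda v:np.concatenate([proj(ps[n],r2w(d2r(P),v))[0]-q for n,P,q in ob])
r=least_squares(f,[.4987,-.0272,1.811]);v=r.x;print(v,np.round(r.fun.reshape(-1,2),1).tolist())
np.save("rack.npy",v)
tv=np.array([.5052,-.1685,1.820]);rel=Rz(-v[2])@np.r_[tv[:2]-v[:2],0];print("tray rel",rel,tv[2]-v[2])
d=np.array([np.cos(tv[2]),np.sin(tv[2]),0]);rim=np.r_[tv[:2],0]-.0755*d;print("rim",rim)
row(np.r_[rim[:2],.15],toolR([0,0,-1],d)); row(np.r_[rim[:2],.15],toolR([0,0,-1],-d))
for n in ps: print([np.round(tri([(ps[n],x["pixel"])]*1)if 0 else onz(ps[n],x["pixel"],.06),3) for x in env.tip_of("tray_rim",ps[n])[:2]])
E
```

```text
[ 0.49984802 -0.02887795  1.81675319] [[-0.3, -2.4], [0.8, -2.0], [0.5, 1.2], [-0.4, -1.0], [-0.6, -0.9], [-0.0, -0.6], [2.1, 0.5], [-2.1, 0.3]]
tray rel [-0.13672322  0.0288049   0.        ] 0.0032468054412400082
rim [ 0.52382074 -0.24166774  0.        ]
row [-0.0, -0.0, -35.24, -57.56, -58.83, 8.14, 1.0]
row [-0.0, 0.0, 144.76, -57.56, -58.83, 8.14, 1.0]
[array([0.825, 0.355, 0.06 ]), array([ 0.539, -0.243,  0.06 ])]
[array([0.811, 0.366, 0.06 ]), array([ 0.522, -0.239,  0.06 ])]
```

Request:
{"op": "move_arm", "data": {
  "plan": [
    [0,0,-35.2,-57.6,-58.8,0,1],
    [0,0,-35.2,-57.6,-58.8,0,1],
    [0,0,-35.2,-57.6,-58.8,0,1],
    [0,0,-35.2,-57.6,-58.8,0,1],
    [0,0,-35.2,-57.6,-58.8,0,1]
  ]
}}

```text
time_s: 2.6
position: [0.2891, 0.3027, 0.2317]
tool_rot: [[-0.968, -0.252, 0.001], [-0.252, 0.968, 0.0], [-0.001, 0.0, -1.0]]
ft_force: [1.4, -0.7, 0.5]
grip_width: 0.0857
gripper_force: 0.0
```

```bash
python3 -c "
from h import *
row([.5238,-.2417,.2],toolR([0,0,-1],[np.cos(1.82),np.sin(1.82),0]));print(env.observe()['q'],env.observe()['position'])"
```

```text
row [0.01, 0.04, 0.29, -9.02, -58.59, 3.16, 1.0]
[ 3.00027407e+01  8.45757107e+00  9.32716092e+01  2.06820667e-03
  7.82241571e+01 -7.45659546e+01] [0.28914922 0.30265039 0.23169713]
```

Request:
{"op": "move_arm", "data": {
  "plan": [
    [0,0,0,-9,-58.6,3,1],
    [0,0,0,-9,-58.6,3,1],
    [0,0,0,-9,-58.6,3,1],
    [0,0,0,-9,-58.6,3,1],
    [0,0,0,-9,-58.6,3,1]
  ]
}}

```text
time_s: 3.1
position: [0.3867, 0.072, 0.2191]
tool_rot: [[-0.969, -0.246, 0.001], [-0.246, 0.969, -0.0], [-0.001, -0.0, -1.0]]
ft_force: [3.0, 0.9, -0.1]
grip_width: 0.0854
gripper_force: 0.0
```

```bash
python3 -c "
from h import *
row([.5238,-.2417,.2],toolR([0,0,-1],[np.cos(1.82),np.sin(1.82),0]))"
```

```text
row [-0.02, 0.06, -0.05, -5.58, -33.78, 1.93, 1.0]
```

Request:
{"op": "move_arm", "data": {
  "plan": [
    [0,0,0,-5.6,-33.8,1,1],
    [0,0,0,-5.6,-33.8,1,1],
    [0,0,0,-5.6,-33.8,1,1],
    [0,0,0,-5.6,-33.8,1,1],
    [0,0,0,-5.6,-33.8,1,1]
  ]
}}

```text
time_s: 3.6
position: [0.487, -0.1571, 0.2117]
tool_rot: [[-0.969, -0.246, 0.0], [-0.246, 0.969, -0.0], [-0.0, -0.0, -1.0]]
ft_force: [1.5, 0.1, 1.0]
grip_width: 0.0855
gripper_force: 0.0
```

Request:
{"op": "move_arm", "data": {
  "plan": [
    [0,0,0,-1.8,-10.7,0,1],
    [0,0,0,-1.8,-10.7,0,1],
    [0,0,0,-1.8,-10.7,0,1],
    [0,0,0,-1.8,-10.7,0,1]
  ]
}}

```text
time_s: 4.0
position: [0.5303, -0.2553, 0.2108]
tool_rot: [[-0.97, -0.244, -0.001], [-0.244, 0.97, 0.001], [0.001, 0.001, -1.0]]
ft_force: [-0.5, 0.9, -0.6]
grip_width: 0.0851
gripper_force: 0.0
```

```bash
python3 - <<'E'
from h import *
row([.5238,-.2417,.12],toolR([0,0,-1],[np.cos(1.82),np.sin(1.82),0]))
p=env.get_image("wrist");tv=[.5052,-.1685,1.82]
im=cv2.cvtColor(p["color"],cv2.COLOR_RGB2BGR)
for a in proj(p,r2w(BOX,tv)): cv2.circle(im,tuple(int(t) for t in a),3,(255,0,0),1)
print(proj(p,r2w(BOX,tv)))
cv2.imwrite("pics/w1.png",im)
for t in("tray_rim","tray_edge"): print([(x["pixel"],x["conf"],onz(p,x["pixel"],.06 if t=="tray_rim" else 0)) for x in env.tip_of(t,p)])
E
```

```text
row [0.05, -0.03, -0.14, 0.3, 1.47, 9.08, 1.0]
[[285.25734634 229.32250266]
 [286.61918715 249.49127048]
 [285.96599189 126.05732232]
 [287.67046073 128.3071283 ]
 [406.99790208 229.02777594]
 [429.44862333 248.99462733]
 [421.77298018 126.32052544]
 [450.34663612 128.73370426]]
[([292.4, 190.7], 0.97, array([ 0.5213183 , -0.24130307,  0.06      ]))]
[([283.8, 181.2], 0.56, array([ 0.52630725, -0.24797241,  0.        ]))]
```

View pics/w1.png

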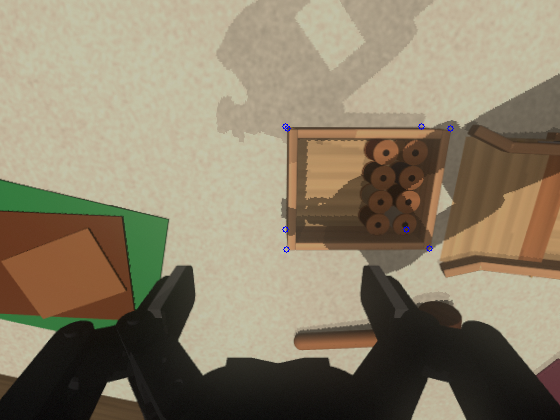

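The wrist view shows the tray with rim corners near (288,128), (449,127), (438,250) and (289,250). The ramp foot lies to its right at about (450,190). The tray is slightly off my fit, so I refit it with this mask.

```bash
python3 - <<'E'
from h import *
from scipy.optimize import least_squares
p=env.get_image("wrist")
o=env.outline_of("tray",p)[0];print(o["bbox"],o["conf"])
tv,f=fit_tray([(p,o["mask"])],[.5052,-.1685,1.82]);print(tv,f)
P=np.array([[x,y,.06] for x,y in((-.08,.065),(.08,.065),(.08,-.065),(-.08,-.065))])
ob=np.array([(288,128),(449,127),(438,250),(289,250)])
r=least_squares(lambda v:(proj(p,r2w(P,v))-ob).ravel(),tv);print(r.x,np.round(r.fun,1))
v=np.load("rack.npy")
print(proj(p,r2w(d2r([[-.11,.068,.012],[-.11,-.068,.012],[0,.068,.012],[0,-.068,.012]]),v)))
im=cv2.cvtColor(p["color"],cv2.COLOR_RGB2BGR)[110:290,270:560];im=cv2.resize(im,None,fx=2.7,fy=2.7,interpolation=cv2.INTER_CUBIC)
for a in proj(p,r2w(d2r([[-.11,.068,.012],[-.11,-.068,.012],[0,.068,.012],[0,-.068,.012]]),v)): cv2.circle(im,tuple(int(t) for t in (a-[270,110]+.5)*2.7),3,(0,0,255),1)
for a in proj(p,r2w(P,tv)): cv2.circle(im,tuple(int(t) for t in (a-[270,110]+.5)*2.7),3,(255,0,0),1)
cv2.imwrite("pics/w1c.png",im)
E
```

```text
[365.6, 188.0, 160.3, 124.0] 0.78
[ 0.50577708 -0.16780902  1.82229108] 0.0107430617726052
[ 0.50386833 -0.16352299  1.84594784] [ 0.9  2.1  2.3 -0.4 -5.  -3.   1.4  0.4]
[[462.5087233  149.21686536]
 [442.4686116  250.89160847]
 [566.96977152 153.18101907]
 [534.54565203 259.93697352]]
```

View pics/w1c.png

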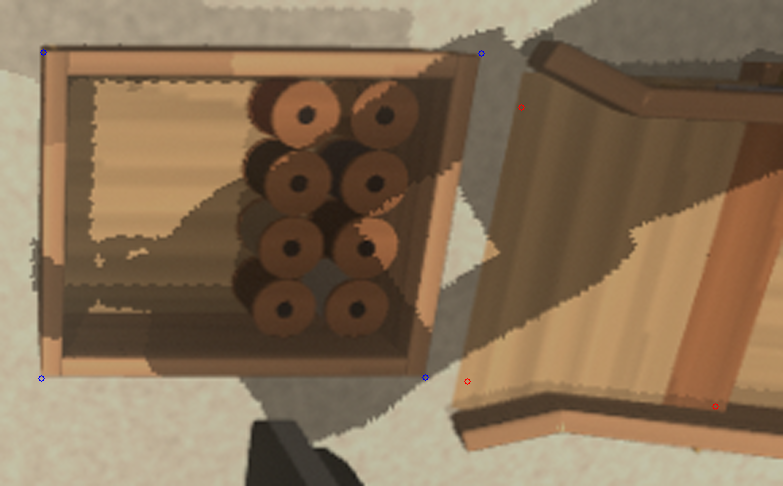

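The tray fit now sits within 1 px of the rim corners. The ramp foot edge runs from (532,60) to (455,405) in the crop, and the red points are close to it. I go down to pinch the near wall.

```bash
python3 - <<'E'
from h import *
d=np.array([np.cos(1.822),np.sin(1.822),0]);rim=np.array([.5058,-.1678,0])-.0755*d
row(np.r_[rim[:2],.028],toolR([0,0,-1],d))
v=np.load("rack.npy");p=env.get_image("wrist")
print((proj(p,r2w(d2r([[-.04,.068,.032],[-.04,.068,.012],[-.04,-.068,.032],[-.04,-.068,.012]]),v))-[270,110]+.5)*2.7)
E
```

```text
row [-0.01, 0.02, -0.07, 0.25, 1.29, 18.41, 1.0]
[[724.21799418 119.26207104]
 [697.63099593 113.50891889]
 [642.30538552 416.11259791]
 [622.6251185  396.77771086]]
```

Request:
{"op": "move_arm", "data": {
  "plan": [
    [0,0,0,0.25,1.3,0,1],
    [0,0,0,0.25,1.3,5,1],
    [0,0,0,0.25,1.3,10,1],
    [0,0,0,0.25,1.3,15,1],
    [0,0,0,0.25,1.3,18.4,1]
  ]
}}

```text
time_s: 4.8
position: [0.5236, -0.2407, 0.0251]
tool_rot: [[-0.969, -0.247, -0.002], [-0.247, 0.969, 0.002], [0.002, 0.002, -1.0]]
ft_force: [0.7, 0.1, -0.1]
grip_width: 0.0853
gripper_force: 0.0
```

Request:
{"op": "move_arm", "data": {
  "plan": [
    [0,0,0,0,0,0,0],
    [0,0,0,0,0,0,-0.5],
    [0,0,0,0,0,0,-1],
    [0,0,0,0,0,0,-1],
    [0,0,0,0,0,0,-1]
  ],
  "squeeze": 50
}}

```text
time_s: 5.3
position: [0.5252, -0.2425, 0.0291]
tool_rot: [[-0.969, -0.246, 0.002], [-0.246, 0.969, -0.001], [-0.002, -0.002, -1.0]]
ft_force: [-0.5, 0.7, -0.4]
grip_width: 0.012
gripper_force: 0.0
```

Request:
{"op": "move_arm", "data": {
  "plan": [
    [0,0,0,0,0,0,-1],
    [0,0,0,0,0,0,-1]
  ]
}}

```text
time_s: 5.5
position: [0.5251, -0.2423, 0.029]
tool_rot: [[-0.969, -0.246, 0.002], [-0.246, 0.969, -0.001], [-0.001, -0.001, -1.0]]
ft_force: [-0.8, 1.9, 7.1]
grip_width: 0.0082
gripper_force: 50.6
```

Request:
{"op": "move_arm", "data": {
  "plan": [
    [0,0,0,-0.5,0,0,-1],
    [0,0,0,-1.1,0,0,-1],
    [0,0,0,-1.7,0,0,-1],
    [0,0,0,-2.3,0,0,-1],
    [0,0,0,-2.8,0,0,-1]
  ]
}}

```text
time_s: 6.0
position: [0.5515, -0.2359, 0.029]
tool_rot: [[-0.969, -0.247, -0.001], [-0.247, 0.969, -0.002], [0.001, -0.001, -1.0]]
ft_force: [-7.0, -1.8, 9.4]
grip_width: 0.0085
gripper_force: 50.9
```

```bash
cat > look.py <<'E'
from h import *
v=np.load("rack.npy")
V=[];pr=[]
for n in("scene","side","wrist"):
    p=env.get_image(n);pr.append(p)
    o=[x for x in env.outline_of("tray",p)]
    print(n,[(np.round(x["bbox"]).tolist(),round(x["conf"],2)) for x in o])
    c=proj(p,r2w([-.12,0,.03],v))[0]
    o=[x for x in o if x["conf"]>.5 and np.hypot(*(np.array(x["bbox"][:2])-c))<90]
    if o: V.append((p,o[0]["mask"]))
s=env.observe();print(s["position"],s["grip_width"],s["gripper_force"],s["ft_force"],s["time_s"])
for W in [V]+[[x] for x in V]:
    tv,f=fit_tray(W,r2w([-.136,0,0],v)[0,:2].tolist()+[v[2]])
    print("tray",np.round(tv,4),round(f,3),"rel",np.round(Rz(-v[2])@np.r_[tv[:2]-v[:2],0],4),round(tv[2]-v[2],4))
E
python3 look.py
```

```text
scene [([406.0, 254.0, 85.0, 59.0], 0.97), ([190.0, 223.0, 75.0, 60.0], 0.94)]
side [([363.0, 161.0, 66.0, 72.0], 0.89), ([144.0, 274.0, 120.0, 106.0], 0.66)]
wrist [([413.0, 270.0, 292.0, 257.0], 0.9)]
[ 0.5522239  -0.23569519  0.02898246] 0.008638571250032355 50.45900344848633 [-1.57825791  0.50201813  7.31073524] 6.3
tray [ 0.5319 -0.1616  1.8308] 0.492 rel [-0.1365  0.0012  0.    ] 0.0141
tray [ 0.5297 -0.1592  1.7882] 0.174 rel [-0.1336  0.0028  0.    ] -0.0286
tray [ 0.532  -0.1621  1.8334] 0.061 rel [-0.1371  0.0012  0.    ] 0.0166
tray [ 0.5322 -0.1619  1.8262] 0.246 rel [-0.1369  0.001   0.    ] 0.0095
```

The tray is now centred to about 1 mm and square to about 0.01 rad. I release, rise and turn the gripper for a two-finger push from behind.

Request:
{"op": "move_arm", "data": {
  "plan": [
    [0,0,0,0,0,0,0],
    [0,0,0,0,0,0,0.3],
    [0,0,0,0,0,0,0.3],
    [0,0,0,0,0,-3,0.3],
    [0,0,0,0,0,-7,0.3]
  ],
  "squeeze": 20
}}

```text
time_s: 6.8
position: [0.5509, -0.2348, 0.0967]
tool_rot: [[-0.969, -0.246, -0.004], [-0.246, 0.969, 0.003], [0.003, 0.004, -1.0]]
ft_force: [0.3, -0.0, -0.4]
grip_width: 0.0553
gripper_force: 0.0
```

Request:
{"op": "move_arm", "data": {
  "plan": [
    [0,0,0,0,0,-5,0.6],
    [0,0,0,0,0,-10,0.6],
    [0,0,0,0,0,-10,0.6]
  ]
}}

```text
time_s: 7.1
position: [0.5539, -0.2365, 0.2048]
tool_rot: [[-0.969, -0.246, 0.011], [-0.246, 0.969, -0.007], [-0.009, -0.01, -1.0]]
ft_force: [-0.1, -0.1, -0.5]
grip_width: 0.0682
gripper_force: 0.0
```

```bash
python3 - <<'E'
from h import *
v=np.load("rack.npy");print(env.observe()["position"])
ps={n:env.get_image(n) for n in("scene","side","wrist")}
p=ps["wrist"];V=[]
for n,q in ps.items():
    o=env.outline_of("tray",q);c=proj(q,r2w([-.136,0,.03],v))[0]
    o=[x for x in o if np.hypot(*(np.array(x["bbox"][:2])-c))<60]
    if o:
        tv,f=fit_tray([(q,o[0]["mask"])],r2w([-.136,0,0],v)[0,:2].tolist()+[v[2]]);print(n,np.round(tv,4),f,np.round(Rz(-v[2])@np.r_[tv[:2]-v[:2],0],4),tv[2]-v[2])
im=cv2.resize(cv2.cvtColor(p["color"],cv2.COLOR_RGB2BGR)[60:360,220:560],None,fx=2.0,fy=2.0,interpolation=cv2.INTER_CUBIC)
def dots(X,col):
    for a in proj(p,X): cv2.circle(im,tuple(int(t) for t in (a-[220,60]+.5)*2),3,col,1)
dots(r2w(d2r([[x,y,z] for y in(-.068,.068) for x,z in((-.11,.012),(-.07,.012),(-.07,.032),(0,.012),(.176,.032))]),v),(0,0,255))
dots(r2w(BOX[1::2],tv),(255,0,0));cv2.imwrite("pics/w2.png",im)
E
```

```text
[ 0.55385853 -0.23654443  0.2047961 ]
scene [ 0.5321 -0.162   1.8343] 0.015355086372360827 [-0.1369  0.0011  0.    ] 0.01752362056102208
side [ 0.5322 -0.1635  1.8224] 0.027059102777118427 [-0.1384  0.0014  0.    ] 0.005626333053095234
wrist [ 0.5327 -0.1622  1.8227] 0.016967333008288676 [-0.1373  0.0006  0.    ] 0.0059608008183089645
```

View pics/w2.png

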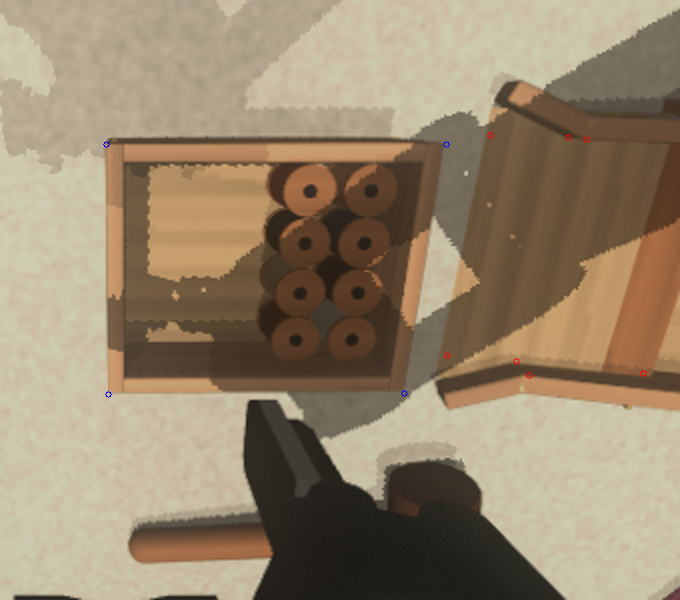

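The picture shows the tray and the stand's lead-in in line, with rail kinks at (582,138) and (522,375) close to prediction. Now the push pose.

```bash
python3 - <<'E'
from h import *
v=np.load("rack.npy");d=np.array([np.cos(v[2]),np.sin(v[2]),0]);y=np.array([np.sin(v[2]),-np.cos(v[2]),0])
P=r2w([-.137-.118,0,.012],v)[0];print(P)
row(P,toolR([0,0,-1],y),.6)
print(env.observe()["q"])
E
```

```text
[ 0.56193657 -0.27620367  0.012     ]
row [0.01, -0.2, 90.14, -0.05, -4.29, 18.38, 0.6]
[-3.43928970e+01  2.83302647e+01  6.94306125e+01 -3.54243047e-04
  8.24216560e+01 -1.38629933e+02]
```

Request:
{"op": "move_arm", "data": {
  "plan": [
    [0,0,90,0,-4.3,0,0.6],
    [0,0,90,0,-4.3,0,0.6],
    [0,0,90,0,-4.3,0,0.6],
    [0,0,90,0,-4.3,0,0.6],
    [0,0,90,0,-4.3,0,0.6]
  ]
}}

```text
time_s: 7.9
position: [0.5622, -0.2769, 0.1962]
tool_rot: [[-0.874, 0.486, -0.002], [0.486, 0.874, 0.001], [0.002, 0.0, -1.0]]
ft_force: [-0.5, 0.5, 0.3]
grip_width: 0.068
gripper_force: 0.0
```

```bash
cat > pp.py <<'E'
import sys
from h import *
v=np.load("rack.npy");yv=np.array([np.sin(v[2]),-np.cos(v[2]),0]);dx=np.array([np.cos(v[2]),np.sin(v[2]),0])
# args: rack x, rack y, z, pitch(deg: tool leaning with slope)
X,Y,Z,P,J=[float(a) for a in sys.argv[1:6]];a=np.radians(P)
row(r2w([X,Y,Z],v)[0],toolR(-(np.array([0,0,1])*np.cos(a)-dx*np.sin(a)),yv),J)
s=env.observe();print("rack pos",np.round(Rz(-v[2])@(s["position"]-np.r_[v[:2],0]),4),"f_rack",np.round(Rz(-v[2])@s["ft_force"],1),s["time_s"])
E
python3 pp.py -.255 0 .012 0 .6
```

```text
row [-0.04, -0.14, 46.81, 0.01, 0.04, 18.42, 0.6]
rack pos [-0.2557 -0.      0.1962] f_rack [0.6 0.4 0.3] 7.9
```

Request:
{"op": "move_arm", "data": {
  "plan": [
    [0,0,46.8,0,0,3,0.6],
    [0,0,46.8,0,0,6,0.6],
    [0,0,46.8,0,0,6,0.6],
    [0,0,46.8,0,0,6,0.6],
    [0,0,46.8,0,0,6,0.6]
  ]
}}

```text
time_s: 8.4
position: [0.5621, -0.2768, 0.1361]
tool_rot: [[-0.308, 0.951, -0.002], [0.951, 0.308, 0.002], [0.002, -0.002, -1.0]]
ft_force: [-0.4, 0.2, 0.0]
grip_width: 0.0681
gripper_force: 0.0
```

```bash
python3 pp.py -.255 0 .012 0 .6
```

```text
row [-0.09, -0.12, 3.85, 0.03, 0.02, 12.41, 0.6]
rack pos [-0.2556  0.      0.1361] f_rack [0.3 0.3 0. ] 8.4
```

Request:
{"op": "move_arm", "data": {
  "plan": [
    [0,0,3.85,0,0,4,0.6],
    [0,0,3.85,0,0,8,0.6],
    [0,0,3.85,0,0,11,0.6],
    [0,0,3.85,0,0,12.4,0.6],
    [0,0,3.85,0,0,12.4,0.6]
  ]
}}

```text
time_s: 8.9
position: [0.5615, -0.2764, 0.0114]
tool_rot: [[-0.249, 0.968, -0.004], [0.968, 0.249, 0.003], [0.003, -0.003, -1.0]]
ft_force: [-0.1, 0.2, 0.7]
grip_width: 0.0687
gripper_force: 0.0
```

Request:
{"op": "move_arm", "data": {
  "plan": [
    [0,0,0,1,0,0,0.6],
    [0,0,0,2,0,0,0.6],
    [0,0,0,3,0,0,0.6],
    [0,0,0,4,0,0,0.6],
    [0,0,0,5,0,0,0.6]
  ]
}}

```text
time_s: 9.4
position: [0.5507, -0.2287, 0.015]
tool_rot: [[-0.25, 0.968, 0.003], [0.968, 0.25, -0.003], [-0.004, 0.002, -1.0]]
ft_force: [2.4, -5.6, 4.6]
grip_width: 0.0683
gripper_force: 2.9
```

```bash
python3 pp.py -.155 0 .012 0 .6; python3 look.py
```

```text
row [0.13, 0.2, 0.36, 5.12, -0.03, 0.28, 0.6]
rack pos [-0.2062 -0.0006  0.015 ] f_rack [-6.1 -0.9  4.6] 9.4
scene [([202.0, 222.0, 68.0, 64.0], 0.89), ([407.0, 255.0, 83.0, 61.0], 0.57)]
side [([364.0, 168.0, 70.0, 69.0], 0.88), ([146.0, 273.0, 123.0, 112.0], 0.8)]
wrist [([279.0, 150.0, 446.0, 300.0], 0.78)]
[ 0.54979362 -0.22841002  0.01348937] 0.0684984266122215 0.0 [-0.61231458 -0.75254586 -0.16830068] 9.7
tray [ 0.5264 -0.1384  1.8184] 0.168 rel [-0.1127  0.0009  0.    ] 0.0016
tray [ 0.5255 -0.1371  1.7342] 0.111 rel [-0.1112  0.0015  0.    ] -0.0825
tray [ 0.5269 -0.1411  1.8238] 0.031 rel [-0.1154  0.0011  0.    ] 0.0071
tray [ 0.527  -0.1385  1.82  ] 0.017 rel [-0.1129  0.0003  0.    ] 0.0032
```

Request:
{"op": "move_arm", "data": {
  "plan": [
    [0,0,0,0.8,0,0,0.6],
    [0,0,0,1.6,0,0,0.6],
    [0,0,0,2.4,0,0,0.6],
    [0,0,0,3.2,0,0,0.6],
    [0,0,0,3.8,0,0,0.6]
  ]
}}

```text
time_s: 10.2
position: [0.5405, -0.1912, 0.0138]
tool_rot: [[-0.25, 0.968, 0.001], [0.968, 0.25, -0.001], [-0.001, 0.0, -1.0]]
ft_force: [1.4, -3.6, 0.7]
grip_width: 0.0682
gripper_force: 0.0
```

```bash
python3 pp.py -.125 0 .014 4 .6; python3 look.py|tail -4
```

```text
row [0.01, 4.04, 0.37, 4.24, 0.04, -0.02, 0.6]
rack pos [-1.674e-01  1.000e-04  1.380e-02] f_rack [-3.9 -0.5  0.7] 10.2
tray [ 0.517  -0.1017  1.8244] 1.076 rel [-0.0748  0.0011  0.    ] 0.0077
tray [ 0.533  -0.1608  1.8168] 1.0 rel [-0.136 -0.     0.   ] 0.0
tray [ 0.5176 -0.1055  1.8225] 0.041 rel [-0.0786  0.0014  0.    ] 0.0057
tray [ 0.5179 -0.1013  1.8195] 0.025 rel [-0.0746  0.0001  0.    ] 0.0027
```

Request:
{"op": "move_arm", "data": {
  "plan": [
    [0,0.8,0.07,0.8,0,0,0.6],
    [0,1.6,0.14,1.6,0,0,0.6],
    [0,2.4,0.2,2.4,0,0,0.6],
    [0,3.2,0.28,3.2,0,0,0.6],
    [0,4,0.36,4.2,0,0,0.6]
  ]
}}

```text
time_s: 11.0
position: [0.5298, -0.1506, 0.0135]
tool_rot: [[-0.243, 0.97, -0.018], [0.968, 0.243, 0.069], [0.071, -0.0, -0.997]]
ft_force: [1.4, -3.2, -2.9]
grip_width: 0.0685
gripper_force: 2.0
```

```bash
python3 pp.py -.085 0 .015 7.5 .6
```

```text
row [-0.02, 3.44, -0.02, 4.03, 0.06, 0.13, 0.6]
rack pos [-0.1253  0.0006  0.0135] f_rack [-3.5 -0.6 -2.9] 11.0
```

Request:
{"op": "move_arm", "data": {
  "plan": [
    [0,0.7,0,0.8,0,0.03,0.6],
    [0,1.4,0,1.6,0,0.06,0.6],
    [0,2.1,0,2.4,0,0.08,0.6],
    [0,2.8,0,3.2,0,0.1,0.6],
    [0,3.4,0,4.0,0,0.12,0.6]
  ]
}}

```text
time_s: 11.5
position: [0.5201, -0.1117, 0.0152]
tool_rot: [[-0.241, 0.97, -0.032], [0.962, 0.243, 0.126], [0.13, -0.0, -0.992]]
ft_force: [0.8, -3.4, -1.9]
grip_width: 0.0684
gripper_force: 1.8
```

```bash
python3 pp.py -.045 0 .019 11 .6;python3 look.py|tail -4
```

```text
row [-0.01, 3.54, -0.01, 4.04, 0.06, 0.15, 0.6]
rack pos [-0.0852  0.0006  0.0152] f_rack [-3.5 -0.  -1.9] 11.5
[ 0.52024027 -0.11217009  0.01532101] 0.06855152222409454 0.0 [-0.46018062 -0.48834972 -0.12415467] 11.8
tray [ 0.4976 -0.0238  1.7974] 0.401 rel [0.0054 0.0009 0.    ] -0.0194
tray [ 0.481  -0.0206  1.9063] 0.203 rel [0.0126 0.0162 0.    ] 0.0895
tray [ 0.5033 -0.0432  1.7966] 0.09 rel [-0.0147  0.0002  0.    ] -0.0201
```

Request:
{"op": "move_arm", "data": {
  "plan": [
    [0,0.7,0,0.8,0,0.03,0.6],
    [0,1.4,0,1.6,0,0.06,0.6],
    [0,2.1,0,2.4,0,0.08,0.6],
    [0,2.8,0,3.2,0,0.1,0.6],
    [0,3.5,0,4.0,0,0.12,0.6]
  ]
}}

```text
time_s: 12.3
position: [0.5103, -0.073, 0.0192]
tool_rot: [[-0.239, 0.97, -0.047], [0.952, 0.243, 0.184], [0.19, -0.0, -0.982]]
ft_force: [0.8, -3.8, -2.5]
grip_width: 0.0684
gripper_force: 2.0
```

```bash
python3 pp.py -.012 0 .024 14 .6
```

```text
row [-0.02, 3.04, -0.0, 3.36, 0.06, 0.16, 0.6]
rack pos [-0.0453  0.0006  0.0192] f_rack [-3.9  0.1 -2.5] 12.3
```

Request:
{"op": "move_arm", "data": {
  "plan": [
    [0,0.7,0,0.7,0,0.03,0.6],
    [0,1.4,0,1.4,0,0.06,0.6],
    [0,2.0,0,2.1,0,0.08,0.6],
    [0,2.6,0,2.8,0,0.1,0.6],
    [0,3.0,0,3.4,0,0.12,0.6]
  ]
}}

```text
time_s: 12.8
position: [0.5023, -0.0407, 0.0246]
tool_rot: [[-0.236, 0.97, -0.059], [0.941, 0.243, 0.233], [0.241, -0.0, -0.971]]
ft_force: [0.1, -3.4, -2.0]
grip_width: 0.0683
gripper_force: 2.3
```

```bash
cat > pd.py <<'E'
import sys
from h import *
v=np.load("rack.npy");A=Rz(v[2])@np.array([[c_,0,-s_],[0,1,0],[s_,0,c_]])
X,Z,J=[float(a) for a in sys.argv[1:4]]
row(r2w(d2r([X,0,Z]),v)[0],toolR(-A[:,2],-A[:,1]),J)
s=env.observe();O=r2w(d2r([0,0,0]),v)[0]
print("deck pos",np.round(A.T@(s["position"]-O),4),"f_deck",np.round(A.T@s["ft_force"],1),s["time_s"])
E
python3 pd.py -.075 .027 .6
```

```text
row [-0.0, 0.06, -0.01, 4.07, 0.05, 1.17, 0.6]
deck pos [-0.1157  0.0005  0.0388] f_deck [-3.7  0.7 -1.2] 12.8
```

Request:
{"op": "move_arm", "data": {
  "plan": [
    [0,0,0,0.8,0,0.2,0.6],
    [0,0,0,1.6,0,0.4,0.6],
    [0,0,0,2.4,0,0.6,0.6],
    [0,0,0,3.2,0,0.8,0.6],
    [0,0,0,4.0,0,1.0,0.6]
  ]
}}

```text
time_s: 13.3
position: [0.4933, -0.0014, 0.025]
tool_rot: [[-0.237, 0.97, -0.056], [0.942, 0.243, 0.231], [0.238, 0.002, -0.971]]
ft_force: [2.8, -8.8, 2.4]
grip_width: 0.0683
gripper_force: 3.9
```

```bash
python3 pd.py -.045 .029 .6
```

```text
row [0.14, 0.23, 0.01, 3.15, -0.03, 0.04, 0.6]
deck pos [-0.0765 -0.0003  0.0295] f_deck [-8.3 -0.6  4.6] 13.3
```

Request:
{"op": "move_arm", "data": {
  "plan": [
    [0,0,0,0.6,0,0,0.6],
    [0,0,0,1.2,0,0,0.6],
    [0,0,0,1.8,0,0,0.6],
    [0,0,0,2.4,0,0,0.6],
    [0,0,0,3.0,0,0,0.6]
  ]
}}

```text
time_s: 13.8
position: [0.4855, 0.0275, 0.0319]
tool_rot: [[-0.236, 0.97, -0.057], [0.942, 0.243, 0.233], [0.24, 0.001, -0.971]]
ft_force: [2.0, -3.3, -3.5]
grip_width: 0.0685
gripper_force: 2.2
```

```bash
python3 pd.py -.03 .029 .6; python3 - <<'E'
from h import *
im=[cv2.cvtColor(env.get_image(n)["color"],cv2.COLOR_RGB2BGR) for n in("side","wrist")]
cv2.imwrite("pics/s3.png",np.hstack([cv2.resize(im[0][110:300,250:430],(400,422)),cv2.resize(im[1],(400,422)) ]))
E
```

```text
row [0.06, 0.11, -0.02, 1.58, 0.02, -0.01, 0.6]
deck pos [-0.0458  0.0002  0.0289] f_deck [-4.4 -1.1 -2.5] 13.8
```

View pics/s3.png

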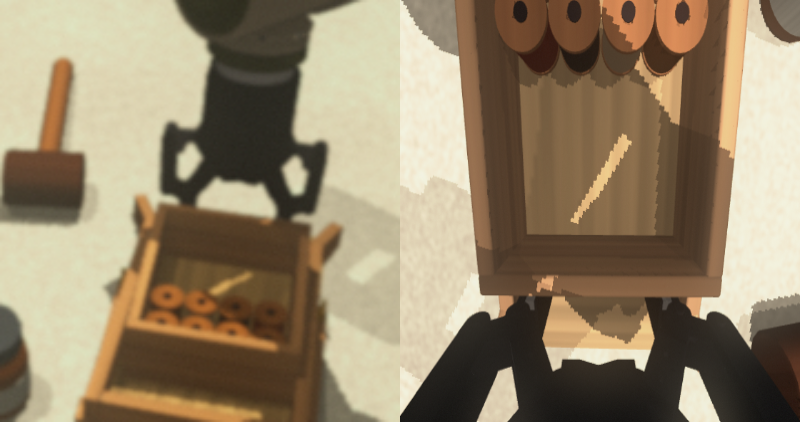

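The tray sits square between the rails at side crop (220,290), and both fingers are behind the near wall. From here I go in small steps to the lip.

Request:
{"op": "move_arm", "data": {
  "plan": [
    [0,0,0,0.4,0,0,0.6],
    [0,0,0,0.8,0,0,0.6],
    [0,0,0,1.1,0,0,0.6],
    [0,0,0,1.4,0,0,0.6],
    [0,0,0,1.6,0,0,0.6]
  ]
}}

```text
time_s: 14.4
position: [0.4812, 0.0425, 0.0353]
tool_rot: [[-0.236, 0.97, -0.059], [0.941, 0.244, 0.233], [0.24, -0.001, -0.971]]
ft_force: [1.7, -2.6, -3.5]
grip_width: 0.0686
gripper_force: 2.0
```

```bash
cat > lk.py <<'E'
from h import *
v=np.load("rack.npy");A=Rz(v[2])@np.array([[c_,0,-s_],[0,1,0],[s_,0,c_]]);O=r2w(d2r([0,0,0]),v)[0]
ps=[env.get_image(n) for n in("scene","side","wrist")]
def near(p,t,X):
    c=proj(p,[X])[0];o=[x for x in env.tip_of(t,p) if np.hypot(*(np.array(x["pixel"])-c))<30]
    return (p,o[0]["pixel"]) if o else None
for t,P in(("tray_rim",[.0045,0,.06]),("tray_edge",[0,0,0])):
    L=[near(p,t,O+A@P) for p in ps]
    for q in (L,): 
        q=[x for x in q if x]
        if len(q)>1: print(t,"deck",np.round(A.T@(tri(q)-O),4),len(q))
    for x in L:
        if x:
            c,r=ray(*x);c=A.T@(c-O);r=A.T@r;print("  on y=0:",np.round(c-r*c[1]/r[1],4)if abs(r[1])>.2 else None, "x at z=%.3f"%P[2],np.round(c+r*(P[2]-c[2])/r[2],4))
E
python3 pd.py -.03 .029 .6;python3 lk.py
```

```text
row [-0.04, 0.07, -0.0, -0.02, 0.07, -0.05, 0.6]
deck pos [-0.0298  0.0007  0.0285] f_deck [-3.7 -1.  -2.7] 14.4
tray_rim deck [-0.0159  0.0003  0.0677] 2
  on y=0: [-0.0147 -0.      0.0658] x at z=0.060 [-0.0121  0.0076  0.06  ]
  on y=0: None x at z=0.060 [-0.0312  0.0012  0.06  ]
tray_edge deck [-0.0196 -0.0061  0.0162] 2
  on y=0: [-0.0169  0.      0.0103] x at z=0.000 [-0.0126  0.0124  0.    ]
  on y=0: None x at z=0.000 [-0.0444 -0.0064  0.    ]
```

Request:
{"op": "move_arm", "data": {
  "plan": [
    [0,0,0,0.2,0,0,0.6],
    [0,0,0,0.4,0,0,0.6],
    [0,0,0,0.6,0,0,0.6],
    [0,0,0,0.7,0,0,0.6]
  ]
}}

```text
time_s: 15.25
position: [0.4798, 0.0489, 0.037]
tool_rot: [[-0.236, 0.97, -0.059], [0.942, 0.244, 0.233], [0.24, -0.0, -0.971]]
ft_force: [0.8, -3.9, -3.7]
grip_width: 0.0684
gripper_force: 2.0
```

```bash
python3 pd.py -.015 .029 .6;python3 lk.py
```

```text
row [-0.01, 0.1, -0.0, 0.81, 0.05, -0.05, 0.6]
deck pos [-0.0231  0.0005  0.0285] f_deck [-4.8  0.2 -2.6] 15.25
tray_rim deck [-0.0154 -0.0001  0.0671] 2
  on y=0: [-0.0172  0.      0.0702] x at z=0.060 [-0.0125  0.0136  0.06  ]
  on y=0: None x at z=0.060 [-0.0227 -0.0022  0.06  ]
tray_edge deck [-0.0095 -0.0075  0.0111] 2
  on y=0: [-0.0059  0.      0.0032] x at z=0.000 [-0.0045  0.0038  0.    ]
  on y=0: None x at z=0.000 [-0.0272 -0.0072  0.    ]
```

Request:
{"op": "move_arm", "data": {
  "plan": [
    [0,0,0,0.2,0,0,0.6],
    [0,0,0,0.4,0,0,0.6],
    [0,0,0,0.6,0,0,0.6],
    [0,0,0,0.8,0,0,0.6]
  ]
}}

```text
time_s: 16.1
position: [0.4779, 0.0565, 0.039]
tool_rot: [[-0.236, 0.97, -0.059], [0.942, 0.243, 0.233], [0.24, -0.0, -0.971]]
ft_force: [0.4, -2.7, -2.9]
grip_width: 0.0684
gripper_force: 2.0
```

```bash
python3 pd.py -.011 .029 .6;python3 lk.py
```

```text
row [-0.01, 0.09, -0.01, 0.4, 0.05, -0.05, 0.6]
deck pos [-0.015   0.0005  0.0285] f_deck [-3.3  0.3 -2.1] 16.1
tray_rim deck [-0.0005 -0.0015  0.0649] 2
  on y=0: [0.0002 0.     0.0636] x at z=0.060 [0.0019 0.0047 0.06  ]
  on y=0: None x at z=0.060 [-0.0037 -0.0015  0.06  ]
tray_edge deck [-0.007  -0.0026  0.0083] 3
  on y=0: [-0.0075  0.      0.0085] x at z=0.000 [-0.0038  0.0102  0.    ]
  on y=0: None x at z=0.000 [-0.016  -0.0053  0.    ]
  on y=0: None x at z=0.000 [-0.0107 -0.0017  0.    ]
```

Request:
{"op": "move_arm", "data": {
  "plan": [
    [0,0,0,0.2,0,0,0.6],
    [0,0,0,0.4,0,0,0.6],
    [0,0,0,0.4,0,0,0.6],
    [0,0,0,-0.2,0,0,0.6],
    [0,0,0,-0.2,0,0,0.6]
  ]
}}

```text
time_s: 17.05
position: [0.4785, 0.0542, 0.0384]
tool_rot: [[-0.236, 0.97, -0.059], [0.942, 0.243, 0.233], [0.241, -0.0, -0.971]]
ft_force: [-0.6, -0.3, -0.2]
grip_width: 0.0682
gripper_force: 0.0
```

```bash
python3 pd.py -.011 .029 .6;python3 lk.py
```

```text
row [-0.01, 0.05, -0.03, 0.65, 0.05, -0.04, 0.6]
deck pos [-0.0175  0.0005  0.0286] f_deck [-0.2  0.7 -0.1] 17.05
tray_rim deck [0.0111 0.0002 0.0772] 3
  on y=0: [0.0128 0.     0.0749] x at z=0.060 [0.0204 0.0198 0.06  ]
  on y=0: None x at z=0.060 [-0.0189  0.0025  0.06  ]
  on y=0: None x at z=0.060 [ 0.0008 -0.0017  0.06  ]
tray_edge deck [-0.0008 -0.0043  0.0137] 3
  on y=0: [0.0056 0.     0.0038] x at z=0.000 [0.0073 0.0045 0.    ]
  on y=0: None x at z=0.000 [-0.0257 -0.0039  0.    ]
  on y=0: None x at z=0.000 [-0.0084 -0.0019  0.    ]
```

Request:
{"op": "move_arm", "data": {
  "plan": [
    [0,0,0,0.6,0,0,0.6],
    [0,0,0,0.8,0,0,0.6],
    [0,0,0,1.0,0,0,0.6],
    [0,0,0,1.2,0,0,0.6]
  ]
}}

```text
time_s: 17.9
position: [0.4756, 0.0657, 0.0413]
tool_rot: [[-0.236, 0.97, -0.059], [0.942, 0.243, 0.233], [0.24, -0.0, -0.971]]
ft_force: [1.6, -3.2, -4.3]
grip_width: 0.0686
gripper_force: 2.0
```

Request:
{"op": "move_arm", "data": {
  "plan": [
    [0,0,0,-0.5,0,0,0.6],
    [0,0,0,-0.8,0,0,0.6],
    [0,0,0,-0.8,0,0,0.6]
  ]
}}

```text
time_s: 18.2
position: [0.4775, 0.058, 0.0394]
tool_rot: [[-0.236, 0.97, -0.059], [0.942, 0.243, 0.233], [0.241, -0.0, -0.971]]
ft_force: [0.1, 0.7, 1.1]
grip_width: 0.0682
gripper_force: 0.0
```

```bash
python3 pd.py -.005 .029 .6;python3 - <<'E'
from h import *
v=np.load("rack.npy")
ps={n:env.get_image(n) for n in("scene","side","wrist")}
outs=[]
for (n,p),(w,h) in zip(ps.items(),((400,300),)*3):
    im=cv2.cvtColor(p["color"],cv2.COLOR_RGB2BGR)
    for col,(x,z,pit) in (((0,0,255),(.008,0,0)),((255,0,0),(.002,.012,np.arcsin(.012/.16)))):
        B=BOX[1::2]+[.08,0,0];c,s=np.cos(pit),np.sin(pit)
        Q=np.c_[B[:,0]*c+B[:,2]*s+x,B[:,1],-B[:,0]*s+B[:,2]*c+z]
        q=proj(p,r2w(d2r(Q),v)); 
        if n!="side": q=q[:2]
        outs.append((n,col,q))
    for nn,col,q in outs:
        if nn==n:
            for a in q: im[tuple(np.clip(np.round(a).astype(int)[::-1],0,[419,559]))]=col
    c=np.mean([q.mean(0) for nn,_,q in outs if nn==n],0);k=(45,34) if n!="wrist" else (160,120)
    x=int(np.clip(c[0]-k[0],0,560-2*k[0]));y=int(np.clip(c[1]-k[1],0,420-2*k[1]))
    ps[n]=cv2.resize(im[y:y+2*k[1],x:x+2*k[0]],(400,300),interpolation=cv2.INTER_NEAREST)
cv2.imwrite("pics/d4.png",np.vstack([np.hstack([ps["scene"],ps["side"]]),np.hstack([ps["wrist"],ps["wrist"]*0])]))
E
```

```text
row [-0.01, 0.05, -0.04, 0.84, 0.05, -0.04, 0.6]
deck pos [-0.0134  0.0005  0.0286] f_deck [ 0.9 -0.3  0.9] 18.2
```

View pics/d4.png

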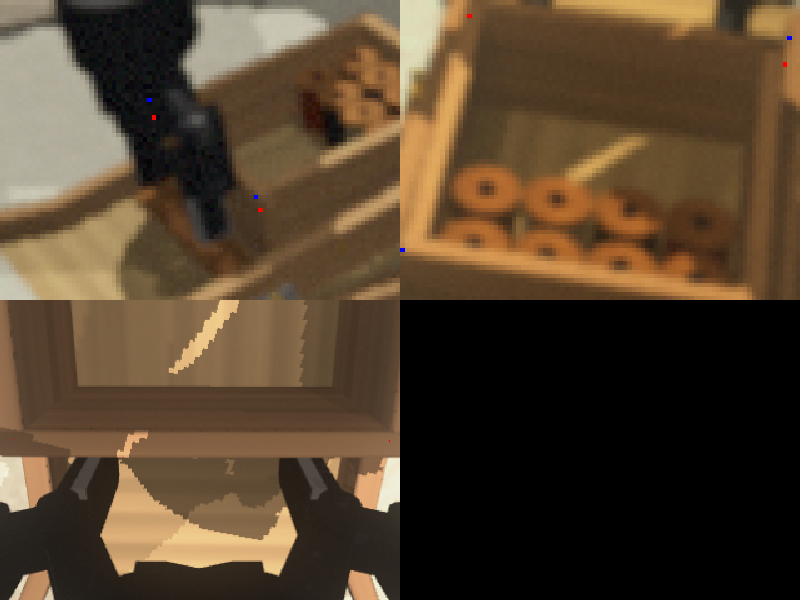

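In the picture, the near rim corner at scene panel (250,190) and side panel (787,40) matches the blue "still on the lip" marks. The tray has not dropped yet, so I push a few mm further.

Request:
{"op": "move_arm", "data": {
  "plan": [
    [0,0,0,0.7,0,0,0.6],
    [0,0,0,0.9,0,0,0.6],
    [0,0,0,1.05,0,0,0.6],
    [0,0,0,1.2,0,0,0.6]
  ]
}}

```text
time_s: 18.75
position: [0.4747, 0.0694, 0.0423]
tool_rot: [[-0.237, 0.97, -0.058], [0.942, 0.244, 0.232], [0.24, -0.0, -0.971]]
ft_force: [1.4, -4.4, -3.9]
grip_width: 0.0683
gripper_force: 2.1
```

```bash
python3 pd.py -.001 .029 .6; python3 lk.py
```

```text
row [-0.01, 0.12, 0.01, 0.02, 0.05, -0.05, 0.6]
deck pos [-0.0012  0.0005  0.0285] f_deck [-5.4 -0.2 -2.7] 18.75
tray_rim deck [ 0.0117 -0.0013  0.0573] 3
  on y=0: [ 0.0103 -0.      0.0589] x at z=0.060 [ 0.0097 -0.0015  0.06  ]
  on y=0: None x at z=0.060 [ 0.018  -0.0018  0.06  ]
  on y=0: None x at z=0.060 [ 0.0143 -0.0022  0.06  ]
tray_edge deck [ 0.0139 -0.0018  0.0097] 3
  on y=0: [0.0172 0.     0.0058] x at z=0.000 [0.0199 0.007  0.    ]
  on y=0: None x at z=0.000 [-0.0004 -0.0008  0.    ]
  on y=0: None x at z=0.000 [ 0.0078 -0.0016  0.    ]
```

Request:
{"op": "move_arm", "data": {
  "plan": [
    [0,0,0,-0.2,0,0,0.6],
    [0,0,0,-0.5,0,0,0.6],
    [0,0,0,-0.5,0,0,0.6]
  ]
}}

```text
time_s: 19.5
position: [0.4758, 0.0646, 0.0411]
tool_rot: [[-0.236, 0.97, -0.059], [0.942, 0.243, 0.233], [0.24, -0.0, -0.971]]
ft_force: [-0.5, 0.1, -0.8]
grip_width: 0.0682
gripper_force: 0.0
```

```bash
python3 pd.py -.001 .029 .6; python3 lk.py; python3 - <<'E'
from h import *
v=np.load("rack.npy")
for n in("scene","side"):
    p=env.get_image(n);o=env.outline_of("tray",p);c=proj(p,r2w(d2r([.08,0,.05]),v))[0]
    o=[x for x in o if np.hypot(*(np.array(x["bbox"][:2])-c))<40][0];m=o["mask"]
    # fit x,zn (near height; lead on bed) to mask's upper outline via hull IoU of part above rails
    best=[]
    for x in np.arange(.0,.021,.002):
        for z in np.arange(-.004,.017,.004):
            a=np.arcsin(z/.16);B=np.array([[i,j,k] for i in(0,.16) for j in(-.065,.065) for k in(.03,.06)]);C,S=np.cos(a),np.sin(a)
            Q=np.c_[B[:,0]*C+B[:,2]*S+x,B[:,1],-B[:,0]*S+B[:,2]*C+z]
            b=np.zeros(m.shape,np.uint8);cv2.fillConvexPoly(b,cv2.convexHull((proj(p,r2w(d2r(Q),v))*16).astype(np.int32)),1,shift=4);b=b>0
            best.append(((b&m).sum()/(b|m).sum(),round(x,3),round(z,3)))
    print(n,o["conf"],[tuple(np.round(t,3).tolist()) for t in sorted(best)[::-1][:5]])
E
```

```text
row [-0.01, 0.07, -0.03, 0.54, 0.05, -0.04, 0.6]
deck pos [-0.0064  0.0005  0.0286] f_deck [-0.   0.4 -0.8] 19.5
tray_rim deck [ 0.009  -0.0001  0.0514] 3
  on y=0: [ 0.0082 -0.      0.0519] x at z=0.060 [ 0.0042 -0.0104  0.06  ]
  on y=0: None x at z=0.060 [0.0218 0.0029 0.06  ]
  on y=0: None x at z=0.060 [ 0.0148 -0.0029  0.06  ]
  on y=0: None x at z=0.000 [ 0.0123 -0.0028  0.    ]
scene 0.71 [(0.819, 0.01, -0.004), (0.814, 0.01, 0.0), (0.813, 0.008, 0.0), (0.812, 0.012, 0.0), (0.811, 0.014, -0.004)]
side 0.77 [(0.97, 0.01, 0.0), (0.968, 0.008, 0.0), (0.963, 0.008, -0.004), (0.962, 0.006, -0.004), (0.956, 0.01, -0.004)]
```

The side fit at 0.97 overlap (near edge x = 10 mm, z = 0) and the lower rim both say the tray has dropped. Now I go inside the near wall for the tug.

Request:
{"op": "move_arm", "data": {
  "plan": [
    [0,0,0,-1.2,0,0,0.6],
    [0,0,0,-1.2,0,-3,0.6],
    [0,0,0,-1.2,0,-7,0],
    [0,0,0,-1.2,0,-10,-0.6],
    [0,0,0,2,0,-10,-0.6]
  ]
}}

```text
time_s: 20.65
position: [0.4798, 0.0569, 0.1456]
tool_rot: [[-0.233, 0.971, -0.051], [0.943, 0.239, 0.231], [0.236, 0.006, -0.972]]
ft_force: [0.8, 1.1, -0.7]
grip_width: 0.0248
gripper_force: 0.0
```

Request:
{"op": "move_arm", "data": {
  "plan": [
    [0,0,0,2.1,0,0,-0.6],
    [0,0,0,4.2,0,0,-0.6],
    [0,0,0,4.2,0,0,-0.6],
    [0,0,0,4.2,0,2,-0.6]
  ]
}}

```text
time_s: 21.05
position: [0.4674, 0.1036, 0.1349]
tool_rot: [[-0.238, 0.97, -0.054], [0.942, 0.244, 0.232], [0.238, 0.004, -0.971]]
ft_force: [0.2, 0.3, -1.0]
grip_width: 0.0173
gripper_force: 0.0
```

```bash
python3 pd.py .055 .022 -.6;python3 lk.py; python3 -c "
from h import *
print(env.observe()['grip_width'])"
```

```text
row [0.24, 0.21, 0.07, 0.03, -0.12, 8.79, -0.6]
deck pos [ 0.055  -0.0008  0.1099] f_deck [-0.  -0.2 -1. ] 21.05
tray_rim deck [ 0.0086 -0.0026  0.0524] 3
  on y=0: [0.0136 0.     0.0446] x at z=0.060 [ 0.0061 -0.0195  0.06  ]
  on y=0: None x at z=0.060 [0.0148 0.0026 0.06  ]
  on y=0: None x at z=0.060 [ 0.0122 -0.004   0.06  ]
tray_edge deck [ 0.0133 -0.0031  0.0048] 3
  on y=0: [ 0.0171  0.     -0.001 ] x at z=0.000 [ 0.0167 -0.0012  0.    ]
  on y=0: None x at z=0.000 [ 0.0049 -0.0032  0.    ]
  on y=0: None x at z=0.000 [ 0.0093 -0.0014  0.    ]
0.017219346476351566
```

Still seated. I lower the fingers inside the tray and approach the wall.

Request:
{"op": "move_arm", "data": {
  "plan": [
    [0,0,0,0,0,3,-0.6],
    [0,0,0,0,0,6,-0.6],
    [0,0,0,0,0,8,-0.6],
    [0,0,0,0,0,8.5,-0.6],
    [0,0,0,0,0,8.5,-0.6]
  ]
}}

```text
time_s: 22.0
position: [0.461, 0.1243, 0.0512]
tool_rot: [[-0.236, 0.97, -0.059], [0.941, 0.244, 0.233], [0.24, -0.001, -0.971]]
ft_force: [0.1, 0.2, -0.4]
grip_width: 0.0171
gripper_force: 0.0
```

Request:
{"op": "move_arm", "data": {
  "plan": [
    [0,0,0,-0.6,0,0,-0.6],
    [0,0,0,-1.2,0,0,-0.6],
    [0,0,0,-1.6,0,0,-0.6],
    [0,0,0,-1.9,0,0,-0.6],
    [0,0,0,-1.9,0,0,-0.6]
  ]
}}

```text
time_s: 22.5
position: [0.4656, 0.1059, 0.0467]
tool_rot: [[-0.236, 0.97, -0.058], [0.942, 0.243, 0.233], [0.24, 0.0, -0.971]]
ft_force: [-0.9, -0.6, -0.7]
grip_width: 0.0171
gripper_force: 0.0
```

```bash
python3 pd.py .03 .024 -.6
```

```text
row [0.02, 0.09, -0.05, -0.63, 0.04, -0.02, -0.6]
deck pos [0.0363 0.0004 0.0237] f_deck [-0.5  1.1 -0.6] 22.5
```

Now 1 mm steps, with a force reading after each.

Request:
{"op": "move_arm", "data": {
  "plan": [
    [0,0,0,-0.1,0,0,-0.6],
    [0,0,0,-0.2,0,0,-0.6],
    [0,0,0,-0.3,0,0,-0.6],
    [0,0,0,-0.3,0,0,-0.6]
  ]
}}

```text
time_s: 22.9
position: [0.4661, 0.1036, 0.0459]
tool_rot: [[-0.236, 0.97, -0.059], [0.942, 0.243, 0.233], [0.24, -0.0, -0.971]]
ft_force: [0.3, -0.2, -0.8]
grip_width: 0.0169
gripper_force: 0.0
```

Request:
{"op": "move_arm", "data": {
  "plan": [
    [0,0,0,-0.1,0,0,-0.6],
    [0,0,0,-0.1,0,0,-0.6]
  ]
}}

```text
time_s: 23.1
position: [0.4663, 0.1027, 0.0456]
tool_rot: [[-0.236, 0.97, -0.059], [0.942, 0.243, 0.233], [0.24, -0.0, -0.971]]
ft_force: [-0.6, -0.4, -0.3]
grip_width: 0.0169
gripper_force: 0.0
```

Request:
{"op": "move_arm", "data": {
  "plan": [
    [0,0,0,-0.1,0,0,-0.6],
    [0,0,0,-0.1,0,0,-0.6]
  ]
}}

```text
time_s: 23.3
position: [0.4665, 0.1017, 0.0454]
tool_rot: [[-0.236, 0.97, -0.059], [0.942, 0.243, 0.233], [0.24, -0.0, -0.971]]
ft_force: [0.1, -0.9, -0.3]
grip_width: 0.0169
gripper_force: 0.0
```

Request:
{"op": "move_arm", "data": {
  "plan": [
    [0,0,0,-0.1,0,0,-0.6],
    [0,0,0,-0.1,0,0,-0.6]
  ]
}}

```text
time_s: 23.5
position: [0.4668, 0.1007, 0.0451]
tool_rot: [[-0.236, 0.97, -0.059], [0.942, 0.243, 0.233], [0.24, -0.0, -0.971]]
ft_force: [-0.5, 0.7, 0.2]
grip_width: 0.017
gripper_force: 0.0
```

Request:
{"op": "move_arm", "data": {
  "plan": [
    [0,0,0,-0.1,0,0,-0.6],
    [0,0,0,-0.1,0,0,-0.6]
  ]
}}

```text
time_s: 23.7
position: [0.467, 0.0998, 0.0449]
tool_rot: [[-0.236, 0.97, -0.059], [0.942, 0.243, 0.233], [0.24, -0.0, -0.971]]
ft_force: [0.1, 0.1, 0.7]
grip_width: 0.0167
gripper_force: 0.1
```

Request:
{"op": "move_arm", "data": {
  "plan": [
    [0,0,0,-0.05,0,0,-0.6],
    [0,0,0,-0.05,0,0,-0.6]
  ]
}}

```text
time_s: 23.9
position: [0.467, 0.0995, 0.0448]
tool_rot: [[-0.236, 0.97, -0.059], [0.941, 0.243, 0.233], [0.241, -0.0, -0.971]]
ft_force: [-0.2, 2.5, 0.1]
grip_width: 0.0168
gripper_force: 0.9
```

Request:
{"op": "move_arm", "data": {
  "plan": [
    [0,0,0,-0.05,0,0,-0.6],
    [0,0,0,-0.05,0,0,-0.6]
  ]
}}

```text
time_s: 24.1
position: [0.4672, 0.099, 0.0447]
tool_rot: [[-0.236, 0.97, -0.059], [0.941, 0.243, 0.233], [0.24, -0.0, -0.971]]
ft_force: [-0.5, 1.6, 1.3]
grip_width: 0.0172
gripper_force: 1.0
```

Request:
{"op": "move_arm", "data": {
  "plan": [
    [0,0,0,-0.05,0,0,-0.6],
    [0,0,0,-0.05,0,0,-0.6]
  ]
}}

```text
time_s: 24.3
position: [0.4673, 0.0984, 0.0446]
tool_rot: [[-0.236, 0.97, -0.059], [0.942, 0.243, 0.233], [0.24, -0.0, -0.971]]
ft_force: [0.0, 1.1, 0.0]
grip_width: 0.0171
gripper_force: 0.9
```

Request:
{"op": "move_arm", "data": {
  "plan": [
    [0,0,0,-0.05,0,0,-0.6],
    [0,0,0,-0.05,0,0,-0.6]
  ]
}}

```text
time_s: 24.5
position: [0.4675, 0.0979, 0.0444]
tool_rot: [[-0.236, 0.97, -0.059], [0.942, 0.243, 0.233], [0.24, -0.0, -0.971]]
ft_force: [-0.0, 1.3, 0.4]
grip_width: 0.0175
gripper_force: 0.8
```

Request:
{"op": "move_arm", "data": {
  "plan": [
    [0,0,0,-0.05,0,0,-0.6],
    [0,0,0,-0.1,0,0,-0.6],
    [0,0,0,-0.1,0,0,-0.6]
  ]
}}

```text
time_s: 24.8
position: [0.4677, 0.097, 0.0442]
tool_rot: [[-0.236, 0.97, -0.059], [0.942, 0.243, 0.233], [0.24, -0.0, -0.971]]
ft_force: [-0.8, 0.2, 1.4]
grip_width: 0.0174
gripper_force: 0.7
```

Request:
{"op": "move_arm", "data": {
  "plan": [
    [0,0,0,-0.05,0,0,-0.6],
    [0,0,0,-0.1,0,0,-0.6],
    [0,0,0,-0.1,0,0,-0.6]
  ]
}}

```text
time_s: 25.1
position: [0.4679, 0.0962, 0.044]
tool_rot: [[-0.236, 0.97, -0.059], [0.941, 0.243, 0.233], [0.241, -0.0, -0.971]]
ft_force: [-1.2, 3.0, 2.6]
grip_width: 0.0168
gripper_force: 1.7
```

```bash
python3 pd.py .03 .024 -.6;python3 lk.py
```

```text
row [-0.02, 0.06, -0.02, 0.4, 0.06, -0.05, -0.6]
deck pos [0.026  0.0006 0.0235] f_deck [3.7 0.4 1.8] 25.1
tray_rim deck [ 0.0101 -0.0021  0.0578] 3
  on y=0: [0.011  0.     0.0567] x at z=0.060 [ 0.0094 -0.0042  0.06  ]
  on y=0: None x at z=0.060 [ 0.0163 -0.0005  0.06  ]
  on y=0: None x at z=0.060 [ 0.0102 -0.0038  0.06  ]
tray_edge deck [ 0.0057 -0.0033  0.0001] 3
  on y=0: [ 0.007  -0.     -0.0025] x at z=0.000 [ 0.0059 -0.0029  0.    ]
  on y=0: None x at z=0.000 [ 0.0062 -0.0045  0.    ]
  on y=0: None x at z=0.000 [ 0.0053 -0.0022  0.    ]
```

Request:
{"op": "move_arm", "data": {
  "plan": [
    [0,0,0,-0.05,0,0,-0.6],
    [0,0,0,-0.05,0,0,-0.6]
  ]
}}

```text
time_s: 25.75
position: [0.4681, 0.0956, 0.0438]
tool_rot: [[-0.236, 0.97, -0.059], [0.942, 0.243, 0.233], [0.24, -0.0, -0.971]]
ft_force: [-0.4, 3.8, 0.3]
grip_width: 0.0171
gripper_force: 2.1
```

Request:
{"op": "move_arm", "data": {
  "plan": [
    [0,0,0,-0.05,0,0,-0.6],
    [0,0,0,-0.05,0,0,-0.6]
  ]
}}

```text
time_s: 25.95
position: [0.4681, 0.0955, 0.0438]
tool_rot: [[-0.236, 0.97, -0.059], [0.941, 0.243, 0.234], [0.241, -0.0, -0.971]]
ft_force: [0.2, 7.8, 1.4]
grip_width: 0.0172
gripper_force: 3.4
```

Request:
{"op": "move_arm", "data": {
  "plan": [
    [0,0,0,-0.03,0,0,-0.6],
    [0,0,0,-0.03,0,0,-0.6]
  ]
}}

```text
time_s: 26.15
position: [0.4681, 0.0955, 0.0438]
tool_rot: [[-0.236, 0.97, -0.059], [0.941, 0.243, 0.234], [0.241, -0.0, -0.97]]
ft_force: [-0.7, 8.9, 3.3]
grip_width: 0.0168
gripper_force: 4.3
```

Request:
{"op": "move_arm", "data": {
  "plan": [
    [0,0,0,-0.03,0,0,-0.6],
    [0,0,0,-0.03,0,0,-0.6]
  ]
}}

```text
time_s: 26.35
position: [0.4681, 0.0955, 0.0438]
tool_rot: [[-0.236, 0.97, -0.059], [0.941, 0.243, 0.235], [0.242, -0.0, -0.97]]
ft_force: [-0.9, 9.7, 4.2]
grip_width: 0.0173
gripper_force: 5.3
```

Request:
{"op": "move_arm", "data": {
  "plan": [
    [0,0,0,-0.03,0,0,-0.6],
    [0,0,0,-0.03,0,0,-0.6],
    [0,0,0,-0.03,0,0,-0.6],
    [0,0,0,-0.03,0,0,-0.6]
  ]
}}

```text
time_s: 26.75
position: [0.4681, 0.0954, 0.0438]
tool_rot: [[-0.236, 0.97, -0.059], [0.941, 0.243, 0.235], [0.242, -0.0, -0.97]]
ft_force: [-0.2, 11.5, 4.3]
grip_width: 0.0174
gripper_force: 6.2
```

Request:
{"op": "move_arm", "data": {
  "plan": [
    [0,0,0,0.1,0,0,-0.6],
    [0,0,0,0.3,0,0,-0.6],
    [0,0,0,0.8,0,0,-0.6],
    [0,0,0,1.5,0,0,-0.6],
    [0,0,0,2,0,0,-0.6]
  ]
}}

```text
time_s: 27.25
position: [0.4635, 0.1136, 0.0484]
tool_rot: [[-0.236, 0.97, -0.059], [0.942, 0.244, 0.233], [0.24, -0.0, -0.971]]
ft_force: [0.4, -0.4, 0.2]
grip_width: 0.0173
gripper_force: 0.0
```

Request:
{"op": "move_arm", "data": {
  "plan": [
    [0,0,0,0,0,-2,-0.6],
    [0,0,0,0,0,-5,-0.6],
    [0,0,0,0,0,-9,-0.6],
    [0,0,0,0,0,-13,-0.6],
    [0,0,0,0,0,-15,-0.6]
  ]
}}

```text
time_s: 27.75
position: [0.4732, 0.0778, 0.197]
tool_rot: [[-0.237, 0.97, -0.054], [0.942, 0.243, 0.232], [0.238, 0.004, -0.971]]
ft_force: [-0.1, -0.0, -0.2]
grip_width: 0.017
gripper_force: 0.0
```

```bash
python3 lk.py; python3 - <<'E'
from h import *
im=[cv2.cvtColor(env.get_image(n)["color"],cv2.COLOR_RGB2BGR) for n in("scene","side")]
cv2.imwrite("pics/f5.png",np.hstack([cv2.resize(im[0][130:250,200:360],(400,300)),cv2.resize(im[1][120:330,220:500],(400,300))]))
E
```

```text
tray_rim deck [ 0.0084 -0.0028  0.0598] 3
  on y=0: [ 0.0087 -0.      0.0564] x at z=0.060 [ 0.0069 -0.0047  0.06  ]
  on y=0: None x at z=0.060 [ 0.0045 -0.0024  0.06  ]
  on y=0: None x at z=0.060 [ 0.0111 -0.0029  0.06  ]
tray_edge deck [ 0.0058 -0.0035 -0.0022] 3
  on y=0: [ 0.0128  0.     -0.0108] x at z=0.000 [ 0.0079 -0.0126  0.    ]
  on y=0: None x at z=0.000 [ 0.0067 -0.0039  0.    ]
  on y=0: None x at z=0.000 [0.0026 0.0005 0.    ]
```

View pics/f5.png

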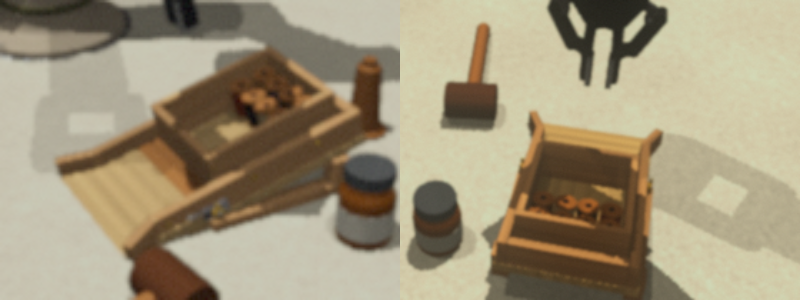

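The tray lies flat on the bed behind the lip (scene panel (250,110), rim z = 60 mm, edge z ≈ 0). The mallet, jar and cone are untouched and the gripper is clear. I hand it in.

```bash
python3 -c "
from rig import env
print(env.close_job())"
```

```text
the job is handed in; nothing more can be done
None
```

The tray lies flat on the bed behind the lip, held against a tug of about 12 N at the wrist, and was released; the job was handed in at about 28 s, with no verdict returned.

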